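# Lay out the soldering place from its packed pile

### The arm

A 7-joint arm with a two-finger parallel gripper is mounted at the origin on the work surface. World frame = base frame: x ahead of the robot, y to its left, z up, the work surface at z = 0. Lengths are in m, angles in rad, forces in N, time in s.
With the tool pointing down it reaches from about 0.4 to 0.9 m from the base axis. Payload 5.5 kg.
Tool frame: the origin (TCP) lies midway between the tips of the shut fingers; the grasp point (between the pads) lies robot.grip_depth behind it (robot.grip_depth is the distance from the TCP to the grasp point, in m); z points along the fingers, y is the line along which they close (so a half turn about z gives the same grasp; the last joint's range is limited). The gripper opens to 92 mm and grips with 3 to 60 N. Pads are 19 mm wide; open, the fingers measure 130 mm over their backs; the gripper's body (75 mm by 190 mm) begins 47 mm behind the grasp point.
Start: joints at [1.556, 0.501, -0.427, 1.55, 0.221, 1.138, -0.21], TCP at [0.178, -0.625, 0.227] pointing down, gripper open.
Joint ranges: [-2.88, 2.88], [-0.31, 2.03], [-1.54, 1.56], [0.2, 2.42], [-1.41, 4.55], [0.19, 2.02], [-2.57, 2.57]. Speed limits (rad/s): [2.57, 2.57, 3.14, 3.14, 3.14, 3.14, 3.14].

### API

Orientations are given as a 3x3 rotation matrix whose columns are the frame's x, y, z axes.
In Python, from bench import robot, sense, eyes, workorder, masks_of gives the robot as it stands. The module is installed in compiled form; this text tells all that it offers. Calls block until the motion is done:
- robot.move_pose(position, orientation): joint-space move of the TCP to a pose.
- robot.move_straight(position, speed=0.15, rotation=None): straight line of the TCP; rotation=None keeps the orientation; speed is the mean speed in m/s.
- robot.set_joints(angles): joint-space move.
- robot.move_gripper(opening): finger opening in m; the grip force is fixed at half the most; returns when the fingers have stopped.
- robot.dwell(seconds).
- robot.ik(position, orientation): joint angles nearest the present ones, or None.
- sense(): the state.
- eyes.grab_frame(name): name is "side" or "top"; returns a dict with "pixels" (400x640x3 uint8, red, green, blue), "range_z" (400x640 float32, m along the optical axis (not along the pixel's ray), 0 where there is no reading), "K" (3x3 intrinsics, pixels), "rvec" (rotation vector, rad) and "tvec" (3), from world to camera coordinates, as OpenCV has them. Camera axes: x right, y down, z forward; pixel columns grow to the right and rows downward; lengths in m; the calibration is good to about 2 mm. A picture is of the moment at which its call begins.
A pose or a line that the arm cannot do raises robot.MotionError and nothing moves.
- workorder.sign_off(): hands the job in; it is judged then, once.
Trained networks look in the newest picture that a camera, given by its name, has taken for a name from the list of things; names that differ only in an ending like _2 or _b are one class to them, and where a whole thing is asked for, a point or a joint stands for the part that bears it (a point fixed in the world has none). Each returns a list of dicts, best first, with "p" (0 to 1); they miss things now and then, are a little off and sometimes report something else, mostly with a low value. They report only what shows in the picture. A call takes as long as a camera call.
- masks_of(thing, camera): "region" (400x640 bool, what is visible of it) and "location" ([column, row] in pixels, amid what is visible of it).
The state is a dict: "time_s": time; "q": joint angles; "joint_vel": joint speeds; "joint_torque": joint torques, N m; "eef_pos": TCP position; "eef_rot": TCP orientation; "wrist_force": force on the tool from outside, world axes, zero at the start; "torque": the same for the moment, N m; "gripper_width": finger opening in m; "gripper_force": force on a finger pad.
Only numpy, scipy, OpenCV 4.12 (cv2) and the standard library are available. Lean on these libraries where they do the work, as an engineer would, in place of code of your own. Each camera call takes 0.05 s, during which the arm holds its last target. There are 200 camera calls.

### The job

This soldering place has been packed up in one pile: a parts case with the tip cleaner and the solder reel standing on it, and the flux tin on the reel. Take the pile apart and lay the place out: flux tin in the round pocket of the plywood tool caddy, solder reel over the spindle of the reel stand, tip cleaner in the round well of the iron stand, and the parts case lid up inside the moulded frame on the blue mat, all standing level on the bottom of their places. Set everything down gently without dropping it, and do not knock or shift the white pump bottle.

Things in the scene. Friction and masses are not known exactly. Their poses are not given: they have to be found in the camera images.
- flux: Flux tin: closed round tin, red with a brass-coloured lid (red middle), 44 mm diameter, 30 mm high, 70 to 120 g. Origin: centre of its underside; z up. At the start it stands on top of the solder reel.
- reel: Solder reel: blue flanges with grey solder wound nearly to their edge, standing upright on a flange; 58 mm diameter over the flanges, 40 mm high, a 26 mm bore right through along its axis, 190 to 325 g. Origin: centre of its underside; z along the axis, up. At the start it stands on one half of the case lid with the flux tin on it.
- cleaner: Tip cleaner: round steel cup with a black collar and a brass-coloured mouth on top, 54 mm diameter, 42 mm high, 110 to 195 g. Origin: centre of its underside; z up. At the start it stands on the other half of the case lid (centres of reel and cleaner about 75 mm apart along the case).
- case: Parts case: flat pale grey box with a flat clear lid, closed, small coloured parts seen inside; 150 mm long (its x) by 62 mm wide (its y) by 30 mm high (z up), rigid, 165 to 290 g. Origin: centre of its underside. At the start it lies on the bench with everything else on its lid.
- mat_bay (a point): Parts bay of the blue silicone mat (mat 214 by 150 mm, 3 mm thick, fixed to the bench): a moulded rectangular frame, 170 mm (its x) by 82 mm (its y) inside, whose rim is 5 mm wide and stands 4 mm above the mat. The point is the centre of the bay on the mat's upper face; z up. Either way round will do for the case.
- stand_well (a point): Well of the iron stand: a round recess 74 mm in diameter and 12 mm deep in the stand's grey base (180 mm along the point's x, 100 mm wide, 16 mm high, fixed). The point is the centre of the well's floor, 4 mm above the bench; z up. The coil with the soldering iron rises from the base 90 mm from this point towards the point's -x and leans further away to about 165 mm, 170 mm high.
- reel_stand: Reel stand: dark round base 92 mm in diameter, 14 mm high, with a vertical brass spindle in its middle, 10 mm in diameter, its rounded tip 72 mm above the bench; fixed. Origin: centre of the base's underside; z up along the spindle. A seated reel lies on the base, 14 mm above the origin.
- caddy_pocket (a point): Pocket of the plywood tool caddy: a round recess 64 mm in diameter and 10 mm deep in the caddy's deck (180 mm along the point's x, 90 mm wide, 16 mm high, fixed). The point is the centre of the pocket's floor, 6 mm above the bench; z up. A block with tools standing in it, up to 130 mm high, rises from the deck from 65 mm to 135 mm from this point towards the point's -x.
- bottle: Bystander: white pump bottle with a blue band and a steel pump top, 38 mm diameter, 112 mm high, loose, 220 g. Origin: centre of its underside; z up. Stays where it is.

How it is judged:
At the end, for the whole second after the job is handed in: Centres: flux tin within 14 mm of the pocket's, reel 12 mm of the spindle, tip cleaner 14 mm of the well's, case 16 mm of the bay's (long sides within 0.25 rad). Seated height within 5 mm (case 2.5), upright within 0.1 rad (case 0.04), released, at rest; bottle upright (horizontal distance between flux and caddy_pocket below 0.014 m and z of flux in the frame of caddy_pocket between -0.005 and 0.005 m and horizontal distance between reel and reel_stand below 0.012 m and z of reel in the frame of reel_stand between 0.009 and 0.019 m and horizontal distance between cleaner and stand_well below 0.014 m and z of cleaner in the frame of stand_well between -0.005 and 0.005 m and horizontal distance between case and mat_bay below 0.016 m and z of case in the frame of mat_bay between -0.0025 and 0.0025 m and angle between the x axis of case and the x axis of mat_bay, either way round below 0.25 rad and angle between case's own z axis and vertical below 0.04 rad and angle between each of cleaner, reel, flux, bottle's own z axis and vertical below 0.1 rad and linear speed of each of case, cleaner, reel, flux below 0.02 m/s); the robot touches nothing.
It fails at once if the flux tin is let fall (it moves faster than 0.8 m/s with no finger on it: a free fall of more than about 30 mm) (linear speed of flux above 0.8 m/s and contact force between flux and the fingers below 0.05 N).
It fails at once if the solder reel is let fall (it moves faster than 0.8 m/s with no finger on it: a free fall of more than about 30 mm) (linear speed of reel above 0.8 m/s and contact force between reel and the fingers below 0.05 N).
It fails at once if the tip cleaner is let fall (it moves faster than 0.8 m/s with no finger on it: a free fall of more than about 30 mm) (linear speed of cleaner above 0.8 m/s and contact force between cleaner and the fingers below 0.05 N).
It fails at once if the parts case is let fall (it moves faster than 0.8 m/s with no finger on it: a free fall of more than about 30 mm) (linear speed of case above 0.8 m/s and contact force between case and the fingers below 0.05 N).
It fails at once if the pump bottle is tipped by more than 0.3 rad or shifted by more than 25 mm (angle between bottle's own z axis and vertical above 0.3 rad or distance of bottle from where it was at the start of the episode above 0.025 m).
It also fails if it takes over 120 s, if anything falls off the work surface, if the arm or the gripper's body presses on something with over 40 N, if the wrist force passes 120 N, or if a joint passes its speed limit or range.

## Working session

There is one attempt and no reset: what is moved stays moved. The work goes in short steps, each a Python script; the robot and the scene stay as the last script left them, time stands still between calls to the robot, and variables do not carry over. Pictures are saved under pics/ and viewed, at most 14 in all, crops included, and the job is handed in when it is done.

```bash
mkdir -p pics
cat > h.py <<'E'
import numpy as np, cv2
from bench import robot, sense, eyes, workorder, masks_of
def grab(n):
    f=eyes.grab_frame(n); R=cv2.Rodrigues(np.array(f["rvec"],float))[0]; t=np.array(f["tvec"],float).ravel()
    z=f["range_z"].astype(float); v,u=np.mgrid[0:400,0:640]; K=np.array(f["K"])
    c=np.stack([(u-K[0,2])/K[0,0]*z,(v-K[1,2])/K[1,1]*z,z],-1)
    w=(c-t)@R; w[z<=0]=np.nan
    f["w"]=w; f["R"]=R; f["t"]=t
    return f
def save(f,n,s=1): cv2.imwrite(f"pics/{n}.png",f["pixels"][...,::-1])
E
python3 - <<'E'
from h import *
print(robot.grip_depth, sense())
for n in("side","top"):
    f=grab(n); save(f,n+"0"); print(n,"cam",-f["R"].T@f["t"],f["K"][0])
    for th in "flux reel cleaner case mat_bay stand_well reel_stand caddy_pocket bottle".split():
        for m in masks_of(th,n)[:2]:
            p=f["w"][m["region"]]; p=p[~np.isnan(p[:,0])]
            if len(p): print(th,round(m["p"],2),np.round(m["location"]),len(p),np.round(np.percentile(p,[2,50,98],axis=0),3).tolist())
E
```

```text
0.0188 {'time_s': 0.0, 'q': array([ 1.55621011,  0.50183309, -0.42681361,  1.55146973,  0.22084106,
        1.13828309, -0.21029695]), 'joint_vel': array([-0.00020935,  0.00052548,  0.00089542,  0.00231912, -0.00088354,
        0.00022927,  0.00042   ]), 'joint_torque': array([-3.66843256e-05, -5.66592121e+01, -5.81617981e+00, -2.79115266e+01,
       -6.86205248e-02,  3.05263919e-02,  2.01923799e-04]), 'eef_pos': array([ 0.17801452, -0.62441716,  0.22568138]), 'eef_rot': array([[ 9.61637806e-01,  2.74321869e-01, -4.91954485e-04],
       [ 2.74322307e-01, -9.61636005e-01,  1.86143717e-03],
       [ 3.75517768e-05, -1.92498244e-03, -9.99998147e-01]]), 'wrist_force': array([-0.16994491,  0.54080237, -0.42961512]), 'torque': array([ 0.0345453 , -0.00535194,  0.04556323]), 'gripper_force': 0.0, 'gripper_width': 0.09148186244158911}
side cam [0.03384951 0.64625806 0.55490797] [463.46409624   0.         326.58735276]
flux 0.77 [301. 263.] 695 [[0.401, 0.193, 0.073], [0.415, 0.218, 0.099], [0.44, 0.232, 0.101]]
flux 0.16 [284. 327.] 1877 [[0.387, 0.178, 0.003], [0.396, 0.29, 0.025], [0.446, 
[... 1394 characters left out ...]
186. 170.] 4301 [[0.556, 0.208, 0.003], [0.604, 0.31, 0.018], [0.655, 0.379, 0.126]]
stand_well 0.6 [332. 224.] 295 [[0.464, -0.017, 0.05], [0.479, -0.002, 0.11], [0.496, 0.015, 0.113]]
stand_well 0.58 [329. 163.] 4174 [[0.569, -0.097, 0.002], [0.612, 0.003, 0.016], [0.668, 0.095, 0.171]]
reel_stand 0.7 [472. 173.] 1465 [[0.548, -0.336, 0.007], [0.587, -0.293, 0.014], [0.63, -0.254, 0.058]]
caddy_pocket 0.68 [184. 169.] 4310 [[0.557, 0.207, 0.002], [0.604, 0.31, 0.018], [0.654, 0.379, 0.126]]
caddy_pocket 0.35 [332. 226.] 311 [[0.464, -0.018, 0.024], [0.479, -0.002, 0.11], [0.496, 0.016, 0.113]]
bottle 0.68 [332. 225.] 313 [[0.464, -0.017, 0.04], [0.479, -0.002, 0.11], [0.496, 0.016, 0.113]]
```

View pics/top0.png

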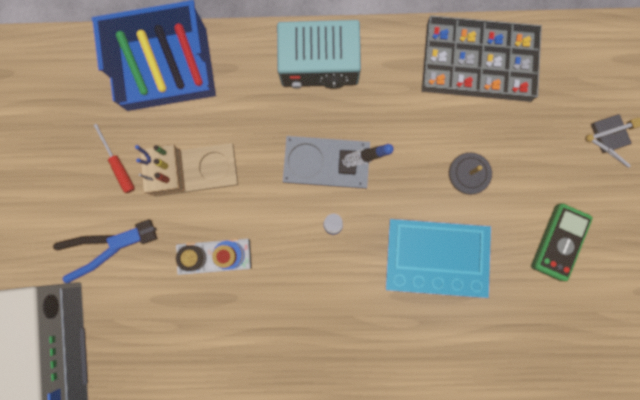

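View pics/side0.png

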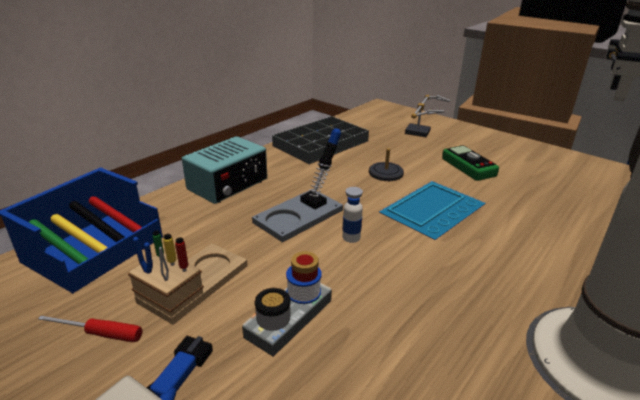

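The top picture shows the pile at (210,256), with the cleaner at (188,258) and the flux and reel at (225,255). The pocket is at about (213,166), the well at (305,160), the reel stand at (470,173), the bay at (440,248) and the bottle at (333,223). Next I measure these precisely.

```bash
cat > m.py <<'E'
from h import *
f=grab("top"); w=f["w"]; X,Y,Z=w[...,0],w[...,1],w[...,2]
img=f["pixels"].astype(int)
def win(u0,u1,v0,v1):
    m=np.zeros((400,640),bool); m[v0:v1,u0:u1]=1; return m
def rect(m):
    p=(w[m][:,:2]*1000).astype(np.float32); return cv2.minAreaRect(p)
# top-surface circles
def circ(m):
    c,r=cv2.minEnclosingCircle((w[m][:,:2]*1000).astype(np.float32)); return np.round(c,1),round(r,1),np.round(w[m][:,:2].mean(0)*1000,1),m.sum()
print("flux top",circ(win(205,250,235,275)&(Z>.094)))
print("cleaner top",circ(win(170,212,235,280)&(Z>.066)))
print("case",rect(win(165,260,225,285)&(Z>.022)))
print("stand base",rect(win(270,385,120,205)&(abs(Z-.015)<.006)))
print("well floor",circ(win(286,325,142,179)&(Z<.010)&(Z>-.003)))
print("caddy deck",rect(win(178,245,130,205)&(abs(Z-.016)<.006)))
print("pocket floor",circ(win(196,232,150,182)&(Z<.0115)))
print("reelbase",circ(win(440,500,145,200)&(abs(Z-.014)<.005)))
print("spindle",circ(win(455,490,155,190)&(Z>.03)))
blue=win(380,500,210,305)&(img[...,2]-img[...,0]>60)
print("mat",rect(blue))
zz=Z*1000
print("mat z bay/rim", np.nanmedian(Z[235:265,410:470]))
v,u=np.where(blue); g=img.sum(2)
c=f["pixels"][205:305,375:505,::-1]; cv2.imwrite("pics/mat.png",cv2.resize(c,None,fx=5,fy=5,interpolation=cv2.INTER_CUBIC))
c=f["pixels"][130:200,170:390,::-1]; cv2.imwrite("pics/wells.png",cv2.resize(c,None,fx=3.5,fy=3.5,interpolation=cv2.INTER_CUBIC))
print("row z profile at pocket v=165",np.round(zz[165,190:240:2],0)); print("well v=160",np.round(zz[160,284:328:2],0))
print("mat col u=440",np.round(zz[218:290:2,440],0))
E
python3 m.py
```

```text
flux top (array([422.1, 209.8]), 21.9, array([421.9, 209.7]), np.int64(415))
cleaner top (array([419.9, 285.3]), 27.0, array([419.7, 284.5]), np.int64(563))
case ((422.49993896484375, 247.5507354736328), (62.563438415527344, 149.74282836914062), 3.597134590148926)
stand base ((619.046875, 9.879791259765625), (180.14268493652344, 101.20213317871094), 84.61046600341797)
well floor (array([624.4,  54.7]), 36.8, array([624.8,  55. ]), np.int64(897))
caddy deck ((611.4739379882812, 268.1944274902344), (91.20156860351562, 126.97681427001953), 6.389126300811768)
pocket floor (array([620. , 256.3]), 37.8, array([615.4, 252.6]), np.int64(668))
reelbase (array([ 589.7, -295.5]), 46.3, array([ 588.4, -294.6]), np.int64(1348))
spindle (array([ 588.9, -295.4]), 4.9, array([ 588.1, -294.1]), np.int64(51))
mat ((nan, nan), (0.0, 0.0), 0.0)
mat z bay/rim 0.002945451398146617
row z profile at pocket v=165 [18. 18. 17. 17. 15.  6.  7.  3.  5.  5.  3.  5.  7. 10.  8.  6.  5.  2.
  6.  3. 15. 16. 17.  2.  1.]
well v=160 [14. 17. 10.  4.  4.  5.  6.  5.  4.  7.  7.  4.  4.  2.  2.  3.  4.  5.
  5.  4. 16. 14.]
mat col u=440 [-3. -0. -2. -0.  2.  7.  2.  3.  3.  3.  1.  3.  5.  4.  3.  3.  4.  3.
  3.  1.  2. -2.  6.  5.  0.  3.  5.  4.  3.  2.  8.  3.  2.  1.  3.  7.]
```

View pics/mat.png

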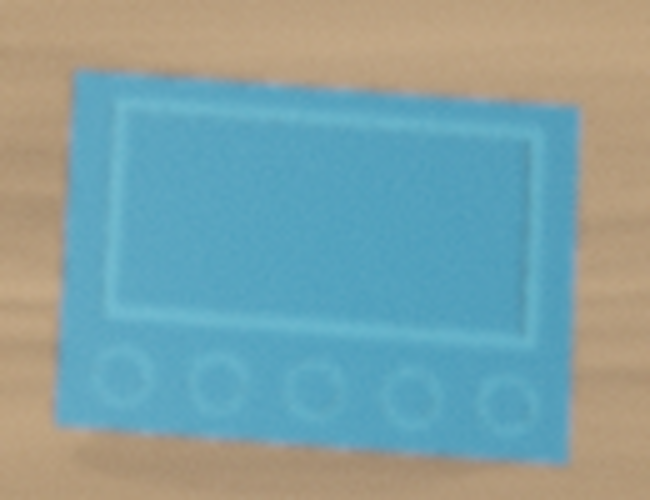

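View pics/wells.png

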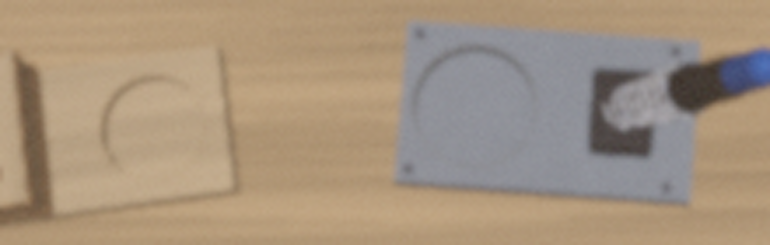

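```bash
cat > m2.py <<'E'
from h import *
zs=[]
for i in range(5):
    f=grab("top"); zs.append(f["w"])
w=np.nanmedian(zs,0); Z=cv2.GaussianBlur(w[...,2].astype(np.float32),(3,3),0)
def comp(seed,thr,up):
    n,l=cv2.connectedComponents(((Z<thr)&(Z>-.01)).astype(np.uint8),connectivity=4) if not up else None
    m=l==l[seed[1],seed[0]]; return m
for nm,s,t in(("pocket",(214,166),.0115),("well",(305,160),.010)):
    m=np.zeros((400,640),bool); u0,v0=s; m[v0-24:v0+24,u0-24:u0+24]=1
    c=comp(s,t,0)&m; p=w[c][:,:2].astype(np.float32)*1000
    k,r=cv2.minEnclosingCircle(p); print(nm,k,r,p.mean(0),np.sqrt(c.sum()),np.ptp(p,axis=0),2*np.sqrt(len(p)*((.9931)/f["K"][0,0]*1000)**2/np.pi))
K=np.array(f["K"])
def ray(u,v,z):
    d=f["R"].T@np.array([(u-K[0,2])/K[0,0],(v-K[1,2])/K[1,1],1]); o=-f["R"].T@f["t"]; return (o+d*(z-o[2])/d[2])*1000
P=[ray(375+a/5,205+b/5,.007)[:2] for a,b in((113,98),(545,125),(535,345),(105,318))]
print("bay",np.mean(P,0),[np.linalg.norm(P[i]-P[i-1]) for i in range(4)],np.degrees(np.arctan2(*(P[0]-P[1])[::-1])),np.degrees(np.arctan2(*(P[3]-P[2])[::-1])))
def R(a): # tool y along angle a (deg), pointing down
    a=np.radians(a); y=np.array([np.cos(a),np.sin(a),0]); z=np.array([0,0,-1.]); return np.c_[np.cross(y,z),y,z]
for nm,p in dict(flux=(.422,.21),cl=(.42,.285),case=(.4225,.2475),pocket=(.617,.252),well=(.6246,.055),rs=(.5885,-.295),bay=(.42,-.235)).items():
    for a in (0,90,180,-5,5):
        for z in (.02,.27):
            q=robot.ik([*p,z],R(a)); print(nm,a,z,None if q is None else np.round(q,2).tolist()) if a in(0,180) or q is None else 0
E
python3 m2.py
```

```text
pocket (613.53515625, 251.3641357421875) 32.413429260253906 [615.1632  252.50615] 25.903667693977237 [61.985657 62.036865] 61.99771253786659
well (624.6184692382812, 54.76219940185547) 36.799285888671875 [624.83905  55.04225] 30.033314835362415 [71.86279 73.23074] 71.88158996322241
bay [ 429.33135174 -225.31522125] [np.float64(92.15091739953434), np.float64(181.2813135887836), np.float64(91.81163997320151), np.float64(178.55773185385115)] 85.37663256744376 85.49032526280462
flux 0 0.02 [0.34, 0.81, -1.09, 2.11, 1.0, 0.87, -1.36]
flux 0 0.27 [0.58, 0.32, -1.28, 1.91, 0.33, 1.16, -0.83]
flux 180 0.02 [0.45, 1.03, -1.31, 2.11, 1.19, 1.1, 1.65]
flux 180 0.27 [0.58, 0.32, -1.28, 1.91, 0.33, 1.16, 2.31]
cl 0 0.02 [0.29, 1.07, -1.31, 2.02, 1.2, 1.15, -1.59]
cl 0 0.27 [0.37, 0.44, -1.29, 1.84, 0.45, 1.21, -1.06]
cl 180 0.02 [0.29, 1.07, -1.31, 2.02, 1.2, 1.15, 1.55]
cl 180 0.27 [0.37, 0.44, -1.29, 1.84, 0.45, 1.21, 2.08]
case 0 0.02 [0.26, 0.84, -1.09, 2.07, 1.0, 0.9, -1.42]
case 0 0.27 [0.47, 0.38, -1.29, 1.88, 0.4, 1.18, -0.95]
case 180 0.02 [0.37, 1.05, -1.31, 2.06, 1.19, 1.12, 1.6]
case 
[... 257 characters left out ...]
-1.3, 1.44, 0.79, 1.47, 2.17]
well 0 0.02 [0.41, 0.83, -0.76, 1.73, 0.72, 0.89, -0.67]
well 0 0.27 [0.69, 0.76, -1.32, 1.55, 0.74, 1.42, -0.69]
well 180 0.02 [0.67, 1.2, -1.31, 1.72, 1.22, 1.28, 2.2]
well 180 0.27 [0.68, 0.74, -1.3, 1.55, 0.72, 1.41, 2.47]
rs 0 0.02 [0.85, 0.82, -0.62, 1.65, 0.58, 0.87, -0.01]
rs 0 0.27 [1.01, 0.6, -0.9, 1.47, 0.47, 1.3, 0.08]
rs 180 0.02 [-0.27, 1.09, 1.12, 1.69, -1.1, 1.12, -1.95]
rs 180 0.27 [-0.34, 0.84, 1.35, 1.52, -0.82, 1.45, -2.1]
bay 0 0.02 [1.05, 0.62, -0.72, 2.09, 0.67, 0.67, -0.13]
bay 0 0.27 [1.3, 0.22, -0.96, 1.9, 0.2, 1.12, 0.27]
bay 180 0.02 [-0.26, 0.71, 0.9, 2.13, -0.88, 0.73, -1.9]
bay 180 0.27 [-0.68, 0.35, 1.38, 1.95, -0.38, 1.15, -2.29]
```

```bash
cat >> h.py <<'E'
H=.28
def R(a):
    a=np.radians(a); y=np.array([np.cos(a),np.sin(a),0]); z=np.array([0,0,-1.]); return np.c_[np.cross(y,z),y,z]
def pick(xy,a,tcp,w):
    robot.move_pose([*xy,H],R(a)); robot.move_gripper(.092)
    robot.move_straight([*xy,tcp+.03],.25); robot.move_straight([*xy,tcp],.08)
    robot.move_gripper(w-.015); s=sense(); print("grip",s["gripper_width"],s["gripper_force"],s["eef_pos"])
    robot.move_straight([*xy,tcp+.015],.05); robot.move_straight([*xy,H],.2)
    s=sense(); print("held",s["gripper_width"],s["gripper_force"],s["wrist_force"],s["time_s"])
def place(xy,a,tcp,w,hover=.05):
    robot.move_pose([*xy,H],R(a)); robot.move_straight([*xy,tcp+hover],.2); robot.dwell(.2)
    robot.move_straight([*xy,tcp+.004],.06); robot.dwell(.2); f0=sense()["wrist_force"][2]
    for dz in np.arange(.003,-.0045,-.001):
        robot.move_straight([*xy,tcp+dz],.02); robot.dwell(.1); s=sense(); df=s["wrist_force"][2]-f0
        if df>2.5: break
    print("placed dz",round(dz,4),"df",df,s["eef_pos"])
    robot.move_gripper(w+.014); robot.dwell(.2)
    p=sense()["eef_pos"]; robot.move_straight([*xy,p[2]+.05],.08); robot.move_straight([*xy,H],.25); print(sense()["time_s"])
E
python3 - <<'E'
from h import *
p=sense()["eef_pos"]; robot.move_straight([p[0],p[1],.28])
pick((.422,.2097),3.6,.084,.044)
f=grab("side"); save(f,"s1")
E
```

```text
grip 0.04316668095285095 30.000154674053192 [0.42209517 0.20970404 0.08404377]
held 0.0432696317664829 29.999796152114868 [-0.04827004  0.36389439 -0.84014705] 8.75
```

View pics/s1.png

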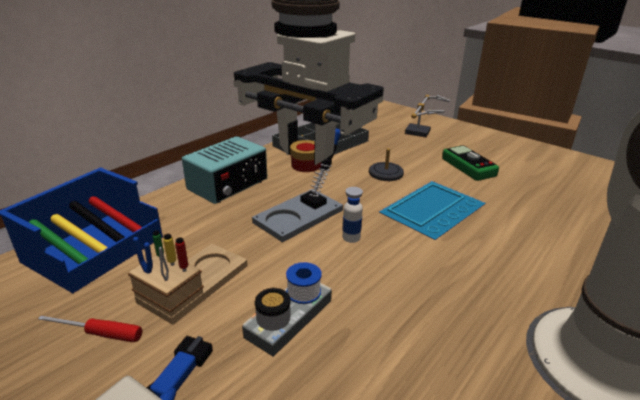

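The flux tin is held level at about (305,155), and the reel and cleaner are still standing on the case. I place the tin next, then do the reel.

Run:
```python
from h import *
place((.6145,.252),6.4,.020,.044)
f=grab("top"); w=f["w"]; m=np.zeros((400,640),bool); m[225:285,212:260]=1; m&=w[...,2]>.06
p=w[m][:,:2]; print("reel top",cv2.minEnclosingCircle((p*1000).astype(np.float32)),p.mean(0),np.nanmedian(w[m][:,2]))
m=np.zeros((400,640),bool); m[145:185,195:235]=1; m&=w[...,2]>.028
p=w[m]; print("flux",cv2.minEnclosingCircle((p[:,:2]*1000).astype(np.float32)),np.median(p[:,2]))
```

```text
placed dz 0.0 df 2.609116181310259 [0.61465962 0.25209327 0.02013243]
15.9917
reel top ((420.29229736328125, 59.78913116455078), 23.00722885131836) [0.4209566  0.05745923] 0.7394957613570825
flux ((473.57135009765625, 71.78327941894531), 17.91267967224121) 0.7297237447549991
```

Run:
```python
from h import *
f=grab("side"); w=f["w"]
r=masks_of("reel","side")[0]; m=r["region"]&(w[...,2]>.064)&(w[...,2]<.08); p=w[m]
k=cv2.minEnclosingCircle((p[:,:2]*1000).astype(np.float32)); print(r["p"],r["location"],k,m.sum())
c=np.array(k[0])/1000
if not(abs(c-[.422,.210]).max()<.005 and 27<k[1]<32): c=np.array([.4235,.2097])
print(c); pick(c,3.6,.039,.058)
place((.5885,-.2947),0,.0235,.058,hover=.07)
f=grab("side"); save(f,"s2"); f=grab("top"); save(f,"t2")
```

```text
0.84 [301.1, 281.3] ((420.09185791015625, 222.74415588378906), 44.50171661376953) 625
[0.4235 0.2097]
grip 0.05802396515369296 30.000022295862436 [0.42388969 0.20974101 0.03917976]
held 0.057973728344004334 29.99981213361025 [ 0.95543145 -0.64778051 -2.28711984] 21.5667
placed dz -0.001 df 8.290728052534316 [ 0.58862216 -0.29474163  0.02324198]
30.4167
```

View pics/s2.png

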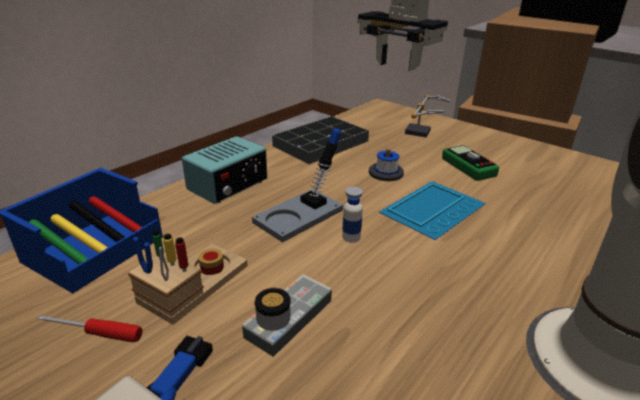

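The flux tin sits in the pocket at (210,260) and the reel is on the spindle at (387,162). The bottle has not moved. I re-measure the cleaner and case, then move the cleaner.

Run:
```python
from h import *
f=grab("top"); w=f["w"]; Z=w[...,2]
def circ(u0,u1,v0,v1,a,b):
    m=np.zeros((400,640),bool); m[v0:v1,u0:u1]=1; m&=(Z>a)&(Z<b); p=(w[m]*1000).astype(np.float32)
    return (cv2.minEnclosingCircle(p[:,:2]),p.mean(0)),cv2.minAreaRect(p[:,:2])
print("flux",circ(196,236,145,185,.028,.05)[0])
c=circ(170,212,235,280,.066,.09)[0]; print("cleaner",c); print("case",circ(165,260,225,285,.022,.09)[1])
xy=np.array(c[0][0])/1000
if abs(xy-[.42,.285]).max()<.005:
    pick(xy,3.6,.046,.054); place((.6247,.0548),-18,.0205,.054)
    print("case2",(lambda f:0)(0))
```

```text
Traceback (most recent call last):
cv2.error: OpenCV(4.12.0) /io/opencv/modules/imgproc/src/shapedescr.cpp:201: error: (-215:Assertion failed) count >= 0 && (depth == CV_32F || depth == CV_32S) in function 'minEnclosingCircle'
```

View pics/t2.png

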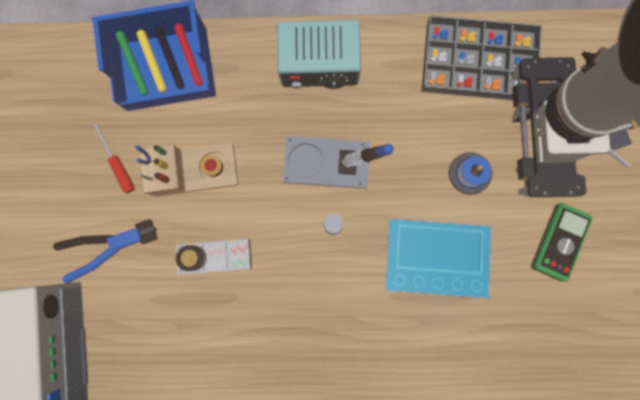

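The top view is clear: flux at (211,165), reel at (470,172), cleaner at (189,258). The error came from passing a non-contiguous array slice to OpenCV.

Run:
```python
from h import *
def circ(f,u0,u1,v0,v1,a,b):
    w=f["w"]; Z=w[...,2]; m=np.zeros((400,640),bool); m[v0:v1,u0:u1]=1; m&=(Z>a)&(Z<b); p=(w[m]*1000).astype(np.float32)
    q=p[:,:2].copy(); return cv2.minEnclosingCircle(q),np.median(p,0),cv2.minAreaRect(q)
f=grab("top")
print("flux",circ(f,196,236,145,185,.028,.05)[:2]); print("reel",circ(f,445,495,145,200,.045,.06)[:2])
c=circ(f,170,212,235,280,.066,.09); print("cleaner",c[:2]); print("case",circ(f,165,260,225,285,.022,.09)[2])
xy=np.array(c[0][0])/1000
if abs(xy-[.42,.285]).max()<.005:
    pick(xy,3.6,.046,.054); place((.6247,.0548),-18,.0205,.054)
    robot.move_pose([.42,-.235,H],R(-4.6)); f=grab("top"); save(f,"t3")
    print("cleaner",circ(f,285,327,140,180,.035,.06)[:2]); print("case",circ(f,165,260,225,285,.022,.05)[2])
```

```text
flux (((612.6640625, 252.72509765625), 22.338361740112305), array([612.6313  , 252.41156 ,  35.101933], dtype=float32))
reel (((587.0000610351562, -294.2947998046875), 29.2766056060791), array([ 586.1753  , -293.74902 ,   53.843185], dtype=float32))
cleaner (((419.9574890136719, 285.383544921875), 27.00551986694336), array([419.83728, 284.70074,  70.5069 ], dtype=float32))
case ((422.549072265625, 247.5901336669922), (62.582889556884766, 150.0282440185547), 3.6614067554473877)
grip 0.05340400580426435 30.000146627426147 [0.42022158 0.28543267 0.04615115]
held 0.053668332013381496 29.999723732471466 [ 1.0532994   0.48492753 -1.12066072] 37.225
placed dz -0.001 df 7.037984663078483 [0.62485728 0.05482746 0.02017813]
45.1333
cleaner (((622.2320556640625, 55.19388961791992), 27.048845291137695), array([621.3818  ,  54.979748,  44.506588], dtype=float32))
case ((422.46368408203125, 247.84414672851562), (62.451351165771484, 150.49557495117188), 3.6267707347869873)
```

View pics/t3.png

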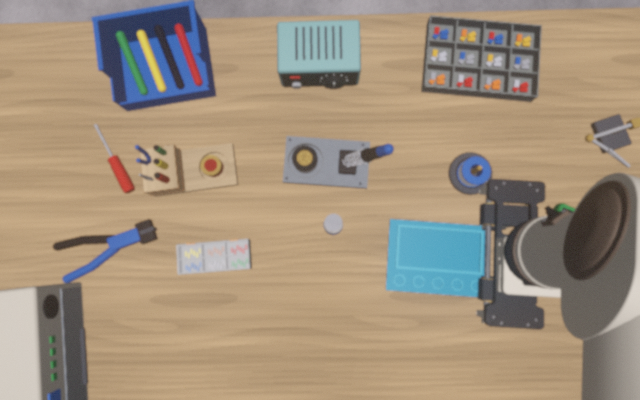

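Run:
```python
from h import *
pick((.4225,.2477),3.6,.010,.062); place((.4293,-.2253),-4.6,.0135,.062)
robot.move_pose([.42,.2,H],R(0)); robot.dwell(.3)
f=grab("top"); save(f,"t4"); w=f["w"]; Z=w[...,2]
m=np.zeros((400,640),bool); m[215:290,385:495]=1; m&=(Z>.022); p=w[m]*1000; print(cv2.minAreaRect(p[:,:2].astype(np.float32)),np.median(p,0))
A=np.c_[p[:,:2],np.ones(len(p))]; print("tilt",np.linalg.lstsq(A,p[:,2],rcond=None)[0][:2])
f=grab("side"); save(f,"s4")
```

```text
grip 0.06158215162527586 30.000221729278564 [0.42281247 0.24773836 0.01018876]
held 0.06187975165272039 29.999701380729675 [-1.81354969e-01  1.49720638e-03 -1.76337207e+00] 52.9833
placed dz -0.001 df 9.519720921595514 [ 0.42941325 -0.22532303  0.01318129]
61.4917
((428.1422119140625, -224.94717407226562), (151.09664916992188, 62.65093231201172), 85.42790985107422) [ 427.79535596 -224.17072414   32.89017878]
tilt [-0.00456361 -0.00279606]
```

View pics/t4.png

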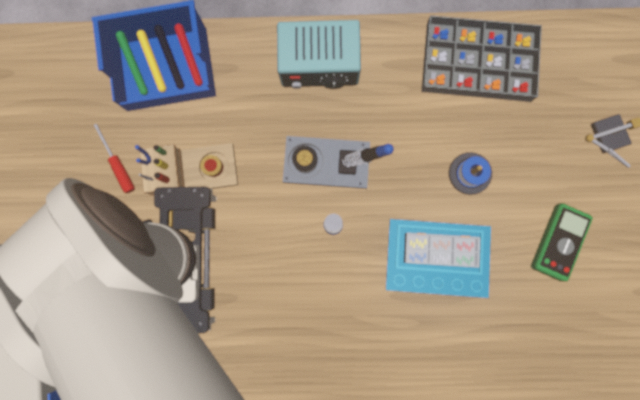

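View pics/s4.png

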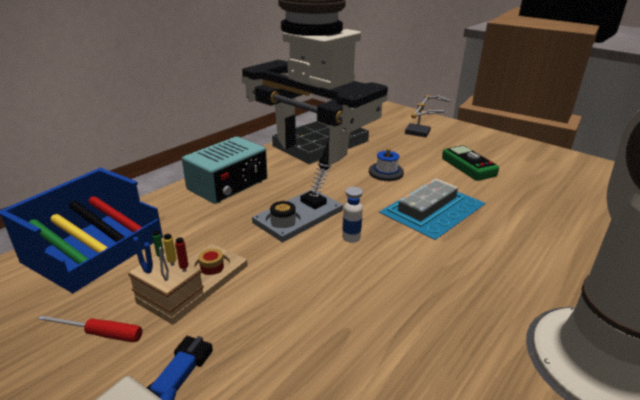

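The case lies level and centred in the bay, at (442,249) in the top view. The flux tin, reel and cleaner are seated, the bottle is where it was, and the arm is clear at height.

```bash
python3 -c "
from h import *
print(workorder.sign_off())"
```

```text
the job is handed in; nothing more can be done
None
```

The job is handed in after about 62 s of robot time: by my measurements all four items are seated within tolerance and the bottle has not moved, but the sign-off returned no verdict.

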